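# Isolate the board test fixture and hold its sprung cover at the inspection mark

### The job

Throw the red isolator lever over to off while the test fixture's cover is still shut, then lift the fixture's spring-loaded cover (its handle is the black bar) until the cover lines up with the red pointers at its sides, and hold it there: finish while still holding it in the gripper, because it snaps shut if let go. Leave the blue isolator on, leave the red pointers as they are set, and do not disturb the multimeter, the pliers or the spool.

Things in the scene. Friction and masses are not known exactly. Their poses are not given: they have to be found in the camera images.
- lid_hinge (a point): Mid-point of the fixture's hinge line, 62 mm above the table, at the tub's far side, 80 mm along +x of the tub's centre. Axes are the fixture's: z up, x level from the tub's front (robot side) to the hinge, y along the hinge line.
- fixture: Grey open tub fixed to the table, 170 mm (x) by 180 mm (y), 60 mm high, with a green circuit board inside. Origin at the centre of its underside. At each side, at y = +-99 mm, stands a fixed aluminium arc, 150 mm in radius about the hinge, with black ticks every 10 degrees from 10 to 60; its top end is 203 mm above the table
- lid_angle (a joint): Angle (rad) of the blue-framed clear cover, 165 mm long (x), 180 mm wide (y), 10 mm thick, about 0.4 kg. 0 = shut (underside 62 mm above the table); grows as the front edge rises, turning about the hinge line's +y axis; stop at 1.25. A spring (0.25 N m shut, 0.5 N m per rad more) and its weight pull it shut: holding it takes 4 to 8 N at the bar
- lid: The blue-framed clear cover itself, with its bar handle. Origin on the hinge line, mid-width, at the underside; axes parallel to the fixture's when shut.
- lid_bar (a point): The cover's handle: round black bar, 12 mm thick, 110 mm long (y), on two 10 mm steel posts at y = +-52 mm. Origin at the bar's centre: with the cover shut, 135 mm in front (-x) of the hinge point and 48 mm above it, 38 mm above the cover's top. Turns with the cover; axes parallel to the fixture's when shut. Being round it can turn between pads that close across it
- mark (a joint): Angle (rad) at which the two red pointers are set, about the same hinge line and in the same sense as the cover's angle: the cover is in line with them when joint lid_angle equals joint mark. Between 0.4 and 0.8; held by stiff friction (1 N m)
- mark_tip (a point): Front tip of the red pointer at the fixture's -y side, 140 mm from the hinge line. The pointers are two red bars, 130 mm long, 8 mm high, 4 mm thick, one outside each side edge of the cover (y = +-99 mm), level with the middle of the cover's thickness when parallel to it. Its x axis runs along the pointer towards the hinge
- red_switch (a joint): Angle (rad) of the red isolator lever: 0 = on, leaning 0.7 rad to the isolator's -x end (robot side, green dot); 1.4 = off, leaning 0.7 rad to its +x end (far side, black dot). Past upright (0.7) its weight carries it to the far stop, where it stays; about 1 N moves it
- red_switch_pivot (a point): Pivot of the red lever, 45 mm above the table, mid-way along its isolator: a grey box fixed to the table, 110 mm (x) by 70 mm (y), 38 mm high, yellow plate on top, two black cheeks beside the pivot up to 53 mm above the table. Axes: z up, lever swings in the x-z plane. Red and blue isolators may change places, left and right of the fixture
- red_switch_tip (a point): Middle of the red lever's grip, 65 mm from the pivot along the lever; the grip is 36 mm wide (y), 28 mm long and 16 mm thick, the shank below it 16 mm wide and 10 mm thick.
- blue_switch (a joint): Angle (rad) of the blue isolator lever, which feeds other equipment: 0 = on; must stay on. Same build as the red one, with a white plate.
- blue_switch_pivot (a point): Pivot of the blue lever, 45 mm above the table, in the middle of its isolator (same size as the red one).
- multimeter: Bystander: orange multimeter lying flat, 180 by 88 mm, 36 mm high (44 mm with its dial). Origin at the centre of its underside.
- pliers: Bystander: small cutting pliers with black handles, about 130 mm long and 10 mm thick, lying flat. Origin on the table under their middle.
- spool: Bystander: white spool standing on end, 60 mm across, 45 mm high. Origin at the centre of its underside.
Mind the look-alikes: they are no part of the job. What is shaped like the part that bears red_switch but pink is not meant. Leave any orange look-alike of the part that bears blue_switch alone.

How it is judged:
By the outcome, as a careful person would: the job done as asked, in the order asked, and still so for the second after the job is handed in, while the arm keeps its last pose, push and grip.
It also fails if it takes over 51 s, if anything falls off the work surface, if the arm or the gripper's body presses on something with over 40 N, if the wrist force passes 120 N, or if a joint passes its speed limit or range.

### The arm

A 6-joint arm with a two-finger parallel gripper is mounted at the origin on the work surface. World frame = base frame: x ahead of the robot, y to its left, z up, the work surface at z = 0. Lengths are in mm, angles in rad, forces in N, time in s.
With the tool pointing down it reaches from about 275 to 750 mm from the base axis. Payload 10.2 kg.
Tool frame: the origin (TCP) lies on the front face of the gripper's body, between the roots of the fingers; the fingertips stand 73 mm ahead of it and the grasp point (between the pads) lies 54 mm ahead of it; z points along the fingers, y is the line along which they close (so a half turn about z gives the same grasp; the last joint's range is limited). The gripper opens to 85 mm and grips with 20 to 120 N. Pads are 22 mm wide; open, the fingers measure 114 mm over their backs; the gripper's body (76 mm by 85 mm) begins 54 mm behind the grasp point. The pads swing forward as they close: fully open they stand 13 mm farther back than shut.
Start: joints at [-1.406, 0.313, 1.498, -0, 1.331, -0.223], TCP at [198.518, -486.027, 303.894] pointing down, gripper open.
Joint ranges: [-2.94, 2.94], [-0.97, 2.17], [0.19, 2.56], [-1.23, 4.37], [0.02, 3.11], [-2.88, 2.88]. Speed limits (rad/s): [2.39, 2.39, 3.01, 3.14, 3.14, 3.14].

### API

Orientations are given as a unit quaternion [w, x, y, z].
In Python, from rig import * gives the robot as it stands.
- The arm moves only by the tool step_arm, never from a script. Its argument "plan" is a list of rows, each an object with "offset": the shift along the tool's x, y, z in cm, a list of three; "rot": the turn, a rotation vector about the tool's x, y, z in degrees, a list of three; "gripper": the finger opening in cm, from 0 to 8.54. In form: [{"offset": [x, y, z], "rot": [wx, wy, wz], "gripper": gripper}, ...]. A call has 1 to 12 rows; each row is the pose to reach, as a shift and turn from the pose commanded when the call began, along the tool's axes at that moment; what a row does not reach only later rows make up. A row lasts 1/10 s, in which the tool goes at most 50 mm and 8.59 degrees, less where a joint would pass 70% of its speed; a pose out of reach is approached as far as the arm can. A call with a gripper value outside its range is refused whole. The fingers move at their own pace and stop on an object; "squeeze" is the grip in N (left out, the last holds). Time passes only in rows, so rows that repeat a pose let the fingers close. It gives the time, the measured TCP pose, the force, the opening and the grip force at its end, in the units of the state.
- sense(): the state, without advancing time (a new reading comes with each control period).
- capture(name): name is "scene" or "top" or "wrist"; returns a dict with "color" (420x560x3 uint8, red, green, blue), "depth" (420x560 float32, mm along the optical axis (not along the pixel's ray), 0 where there is no reading), "vertical_fov" (degrees; the focal length in pixels is half the picture's height over the tangent of half this angle, whatever the lens; pixels are square), "cx", "cy" (the principal point, pixels), "rvec" (rotation vector, rad) and "tvec" (3), from world to camera coordinates, as OpenCV has them; the wrist camera has in their place "mount" (4x4, takes a point from camera to tool coordinates, whose origin is the TCP and whose axes are the flange's). Camera axes: x right, y down, z forward; pixel columns grow to the right and rows downward; lengths in mm; the calibration is good to about 2 mm. The wrist camera is an equidistant fisheye: a pixel r from the principal point sees the ray r / f radians off the axis. A picture is of the moment at which its call begins: read the wrist's pose just before it.
- finish_job(): hands the job in; it is judged then, once.
The state is a dict: "time_s": time; "joints": joint angles; "dq": joint speeds; "tau": joint torques, N m; "eef_pos": TCP position; "ee_rot": TCP orientation; "force": force on the tool from outside, world axes, zero at the start; "wrist_torque": the same for the moment, N m; "grip_width": opening from 0.0 (shut) to 1.0 (fully open); "grip_force": force on a finger pad.
Only numpy, scipy, OpenCV 4.12 (cv2) and the standard library are available. Lean on these libraries where they do the work, as an engineer would, in place of code of your own. Each camera call takes 0.05 s, during which the arm holds its last target. There are 200 camera calls.

## Working session

There is one attempt and no reset: what is moved stays moved. The work goes in short steps, Python scripts to look and compute and a tool call to move; the robot and the scene stay as the last step left them, time stands still between calls to the robot, and variables do not carry over. Pictures are saved under pics/ and viewed, at most 10 in all, crops included, and the job is handed in when it is done.

Besides the shell and the picture viewer there is one more tool, called after "Call:" as a command line: name --argument value ..., lists and objects as JSON in quotes. step_arm: Moves the arm, as the interface text tells. Its arguments: {"type":"object","properties":{"plan":{"type":"array"},"squeeze":{"type":"number"}},"required":["plan"]}

```bash
mkdir -p pics && ls && cat > h.py <<'E'
from rig import *
import numpy as np, cv2
from scipy.spatial.transform import Rotation as R
def f_of(c): return c["color"].shape[0]/2/np.tan(np.radians(c["vertical_fov"])/2)
def world(c):
    "per-pixel world points from depth (scene/top)"
    h,w=c["depth"].shape; f=f_of(c); u,v=np.meshgrid(np.arange(w),np.arange(h)); d=c["depth"]
    p=np.stack([(u-c["cx"])/f*d,(v-c["cy"])/f*d,d],-1)
    Rm=cv2.Rodrigues(np.array(c["rvec"],float))[0]
    return (p-np.array(c["tvec"]).ravel())@Rm
def save(n,c): cv2.imwrite(f"pics/{n}.png",c["color"][...,::-1])
E
python3 - <<'E'
from h import *
import pickle
s=sense();print({k:np.round(v,3) for k,v in s.items()})
for n in("scene","top"):
    c=capture(n);save(n+"0",c);pickle.dump(c,open(n+"0.pkl","wb"));print(n,c["vertical_fov"],c["cx"],c["cy"],c["rvec"],c["tvec"])
E
```

```text
pics
{'time_s': np.float64(0.0), 'joints': array([-1.406,  0.313,  1.498, -0.   ,  1.331, -0.223]), 'dq': array([-0.002,  0.001, -0.001, -0.   , -0.002,  0.   ]), 'tau': array([-3.0000e-03, -4.1228e+01, -2.5974e+01, -0.0000e+00,  4.0000e-03,
       -0.0000e+00]), 'eef_pos': array([ 198.499, -485.846,  303.335]), 'ee_rot': array([-0.001,  0.981,  0.193,  0.   ]), 'force': array([-0.328,  0.351,  0.039]), 'wrist_torque': array([0.019, 0.045, 0.049]), 'grip_force': np.float64(0.0), 'grip_width': np.float64(1.002)}
scene 52.34657070757374 285.8003107464074 211.9494021959245 [ 1.63727188  2.09570623 -0.71085131] [ 145.45006828 -395.49933246 1494.39127263]
top 47.47839070134458 283.4375968824823 203.76913340018262 [ 2.13636856 -2.16186597  0.16909665] [   1.54989463  589.2182377  1246.10431553]
```

View pics/scene0.png

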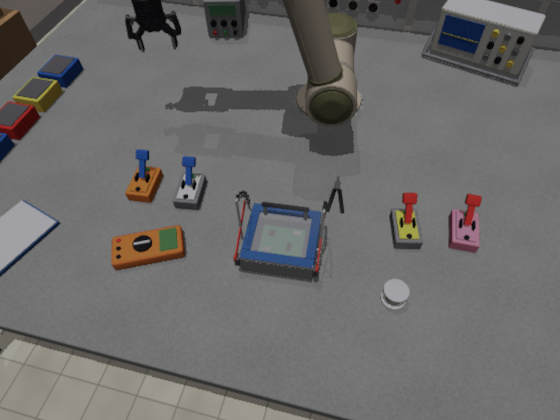

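View pics/top0.png

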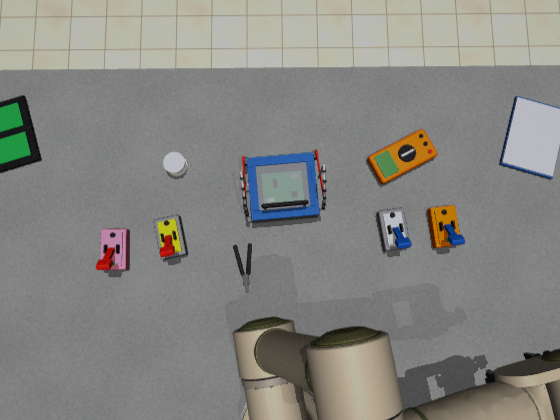

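The views show the red lever on its yellow plate at top (170,238)/scene (407,225), with the pink look-alike outboard of it. The fixture is at top (284,187) with its black bar at (285,204) and the red pointers at both sides. The pliers are at (244,265), the spool at (175,164), and the blue and orange isolators are on the right.

```bash
cat > m.py <<'E'
from h import *
import pickle
def hsv(c): return cv2.cvtColor(c["color"],cv2.COLOR_RGB2HSV)
def red(c):
    h=hsv(c); return ((h[...,0]<6)|(h[...,0]>174))&(h[...,1]>170)&(h[...,2]>70)
def comps(m,P,name,amin=15):
    n,l,st,ce=cv2.connectedComponentsWithStats(m.astype(np.uint8))
    for i in range(1,n):
        if st[i,4]<amin: continue
        p=P[(l==i)]; p=p[np.isfinite(p).all(1)]
        print(name,np.round(ce[i]),st[i,4],"med",np.round(np.median(p,0)),"lo",np.round(np.percentile(p,3,0)),"hi",np.round(np.percentile(p,97,0)))
if __name__=="__main__":
    for n in("scene","top"):
        c=pickle.load(open(n+"0.pkl","rb"));P=world(c);h=hsv(c)
        comps(red(c),P,n+" red")
        m=(h[...,0]>24)&(h[...,0]<34)&(h[...,1]>150)&(h[...,2]>80)
        comps(m,P,n+" yel",40)
        m=(h[...,0]>104)&(h[...,0]<120)&(h[...,1]>150)&(h[...,2]>60)
        comps(m,P,n+" blue",40)
        big=m&(np.abs(P[...,1])<200)
        m=(h[...,2]<45)&(P[...,2]>85)&(P[...,0]>350)&(np.abs(P[...,1])<250)
        comps(m,P,n+" blk",15)
        # yellow plate rect
E
python3 m.py
```

```text
scene red [ 15. 124.] 235 med [ 434. -936.   45.] lo [ 330. -973.    8.] hi [ 441. -927.   52.]
scene red [409. 205.] 255 med [477. 299.  91.] lo [461. 280.  51.] hi [508. 310. 109.]
scene red [471. 207.] 263 med [445. 454.  91.] lo [430. 438.  51.] hi [475. 468. 109.]
scene red [235. 255.] 15 med [724. -92.  71.] lo [715. -94.  68.] hi [732. -91.  76.]
scene blue [462.  28.] 473 med [-331.  414.  132.] lo [-350.  354.  105.] hi [-310.  474.  162.]
scene blue [457.  45.] 231 med [-329.  417.   70.] lo [-352.  352.   57.] hi [-309.  477.   84.]
scene blue [57. 73.] 222 med [ 156. -943.   45.] lo [   57. -1016.    12.] hi [ 162. -927.   51.]
scene blue [142. 161.] 202 med [ 496. -441.   90.] lo [ 481. -458.   50.] hi [ 526. -429.  107.]
scene blue [188. 168.] 218 med [ 490. -303.   87.] lo [ 474. -320.   50.] hi [ 521. -292.  108.]
scene blue [272. 247.] 1006 med [699. -27.  72.] lo [575. -88.  68.] hi [720.  88.  75.]
scene blk [272. 205.] 54 med [587. -42. 113.] lo [584. -60. 106.] hi [590.   0. 117.]
scene blk [325. 205.] 17 med [606.  97. 187.] lo [572.  94. 130.] hi [631. 100. 204
[... 275 characters left out ...]
7. 248.] 189 med [468. 296. 101.] lo [453. 277.  53.] hi [502. 309. 110.]
top red [105. 260.] 215 med [437. 451.  99.] lo [420. 436.  52.] hi [472. 466. 111.]
top yel [170. 233.] 359 med [520. 298.  38.] lo [469. 275.  33.] hi [547. 330.  46.]
top blue [282. 187.] 1870 med [628.  -3.  72.] lo [549. -91.  66.] hi [716.  85.  76.]
top blue [525. 170.] 101 med [ 682. -685.   11.] lo [ 662. -755.    4.] hi [ 704. -620.   18.]
top blue [454. 236.] 196 med [ 490. -444.  100.] lo [ 474. -461.   57.] hi [ 523. -431.  111.]
top blue [401. 239.] 201 med [ 484. -306.   99.] lo [ 466. -323.   53.] hi [ 519. -293.  111.]
top blk [285. 204.] 164 med [578.  -7. 114.] lo [571. -62. 108.] hi [585.  47. 120.]
```

```bash
cat > m2.py <<'E'
from m import *
def rect(p):
    r=cv2.minAreaRect(p[:,:2].astype(np.float32)); return [np.round(x,2) for x in r]
for n in("top","scene"):
    c=pickle.load(open(n+"0.pkl","rb"));P=world(c);h=hsv(c);X,Y,Z=P[...,0],P[...,1],P[...,2]
    bl=(h[...,0]>104)&(h[...,0]<120)&(h[...,1]>120)&(np.abs(Y)<130)&(Z>64)&(Z<80)&(X>500)
    print(n,"lid rect",rect(P[bl]))
    b=(h[...,2]<60)&(Z>103)&(Z<125)&(X>550)&(X<610)&(np.abs(Y)<80); q=P[b]
    print(" bar",q.mean(0),np.polyfit(q[:,1],q[:,0],1), np.ptp(q[:,1]))
    ylw=(h[...,0]>22)&(h[...,0]<36)&(h[...,1]>120)&(Z>33)&(Z<44)&(abs(Y-300)<60)&(X>420)
    print(" plate",rect(P[ylw]))
    box=(Z>30)&(Z<44)&(abs(Y-300)<55)&(X>430)&(X<590); print(" box",rect(P[box]))
    r=red(c)
    lv=P[r&(abs(Y-300)<60)&(abs(X-480)<70)]
    u=np.linalg.svd(lv-lv.mean(0))[2][0];print(" lever",lv.mean(0),u,"tilt",np.arctan2(np.hypot(*u[:2]),abs(u[2])),"yaw",np.degrees(np.arctan2(-u[1]*np.sign(-u[2]) ,-u[0]*np.sign(-u[2]))))
    for s in(-1,1):
        q=P[r&(abs(Y*s-97)<12)&(X>560)&(X<760)&(Z>60)&(Z<200)]
        if len(q)>8:
            g=np.polyfit(q[:,0],q[:,2],1);print(" ptr",s,len(q),g,"ang",-np.arctan(g[0]),"x",q[:,0].min(),q[:,0].max(),np.polyfit(q[:,0],q[:,1],1), "z@723",np.polyval(g,723))
E
python3 m2.py
python3 -c "
import cv2
a=cv2.imread('pics/top0.png')[130:260,150:340];cv2.imwrite('pics/crop1.png',cv2.resize(a,None,fx=4,fy=4,interpolation=cv2.INTER_CUBIC))"
```

```text
top lid rect [array([634.39,  -2.96]), array([169.68, 179.82]), np.float64(4.82)]
 bar [578.56096578  -7.17538919 114.43623839] [-7.89221866e-02  5.77994668e+02] 115.14411266330947
 plate [array([505.61, 302.93]), array([89.55, 52.11]), np.float64(12.21)]
 box [array([505.8 , 302.29]), array([109.6 ,  70.01]), np.float64(12.13)]
 lever [472.33090458 294.62544213  92.01881138] [-0.60453165 -0.16356892  0.77960675] tilt 0.676758679135155 yaw -164.85991947593422
 ptr -1 59 [ -0.49582593 430.36869827] ang 0.4603027808103641 x 608.2776169660433 730.2008761775794 [ 7.71032083e-02 -1.50536486e+02] z@723 71.88655089780639
 ptr 1 48 [ -0.58348636 483.37534019] ang 0.5281886176759617 x 606.0829235597186 712.0060715324331 [ 0.09633694 33.98329191] z@723 61.51470044465708
scene lid rect [array([ 6.3601e+02, -5.7000e-01]), array([167.85, 177.58]), np.float64(4.6)]
 bar [583.03425824  -4.82825198 113.01622169] [-8.41802478e-02  5.82627815e+02] 115.5291197455455
 plate [array([507.7 , 305.01]), array([91.78, 49.37]), np.float64(11.85)]
 box [array([506.71, 303.74]), array([111.32,  70.89]), np.float64(12.34)]
 lever [480.18815768 298.06975053  85.17937547] [ 0.59780691  0.13907586 -0.78948388] tilt 0.6608286767287523 yaw -166.9034697678548
 ptr -1 45 [ -0.48495031 421.80286562] ang 0.4515355328207276 x 609.1979416904065 732.2560997580482 [ 8.22190603e-02 -1.51697456e+02] z@723 71.18379125688227
 ptr 1 11 [-2.15131938e-01  2.26306849e+02] ang 0.21190226569603524 x 700.9684426107941 717.7671141588339 [ 0.11631399 22.05464757] z@723 70.76645729651901
```

View pics/crop1.png

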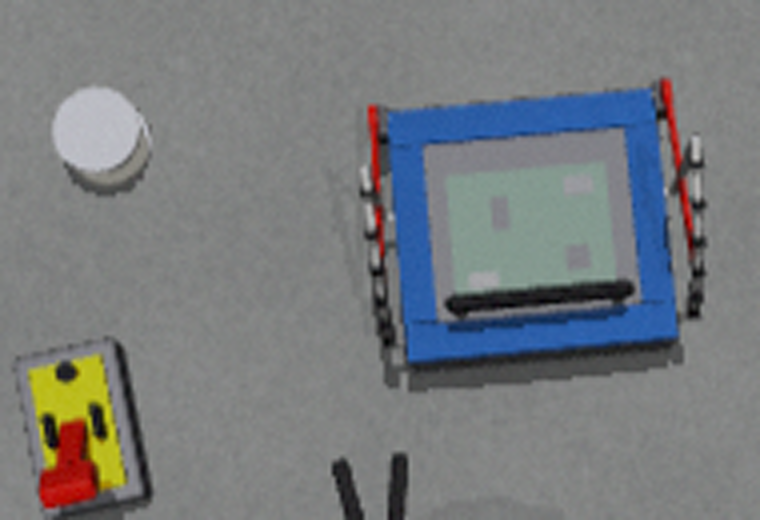

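```bash
cat >> h.py <<'E'
def delta(pos,Rt):
    s=sense();R0=R.from_quat(np.roll(s["ee_rot"],-1))
    off=R0.inv().apply(np.array(pos)-s["eef_pos"])/10
    rv=np.degrees((R0.inv()*Rt).as_rotvec())
    print("offset",np.round(off,2).tolist(),"rot",np.round(rv,1).tolist(),"rows>=",round(max(np.linalg.norm(off)/5,np.linalg.norm(rv)/8.59),1))
def frame(z,y):
    "tool rotation with z along z, y near y"
    z=np.array(z,float)/np.linalg.norm(z);y=np.array(y,float);y=y-z*(y@z);y/=np.linalg.norm(y)
    return R.from_matrix(np.stack([np.cross(y,z),y,z],1))
E
python3 - <<'E'
from h import *
c=capture("wrist");print(np.round(c["mount"],3),c["vertical_fov"],c["cx"],c["cy"])
save("w0",c)
for n in("scene","top"):
    import pickle
    k=pickle.load(open(n+"0.pkl","rb"));Rm=cv2.Rodrigues(np.array(k["rvec"],float))[0];print(n,-Rm.T@np.array(k["tvec"]).ravel())
s=sense();R0=R.from_quat(np.roll(s["ee_rot"],-1));print(R0.as_matrix().round(3))
E
```

```text
[[  0.     -0.956  -0.294  74.634]
 [  1.      0.      0.     -0.415]
 [ -0.     -0.294   0.956 -69.531]
 [  0.      0.      0.      1.   ]] 65.70646984690485 275.3002986387805 214.26890248208264
scene [1214.76537984  163.03102688  953.17714842]
top [ 399.69328626    7.94092209 1319.14317558]
[[ 0.926  0.378 -0.   ]
 [ 0.378 -0.926  0.001]
 [ 0.    -0.001 -1.   ]]
```

View pics/w0.png

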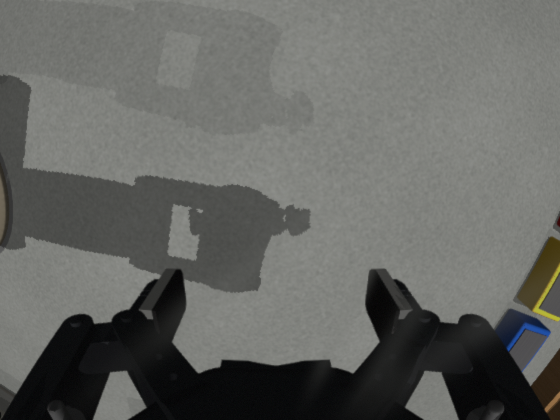

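The wrist view shows only bench, shadows and the open fingers. The camera sits on the tool's +x side with the image top toward +x, so I can view the +y pointer from outside. First the lever: approach its robot side with closed fingers.

```bash
python3 - <<'E'
from h import *
a=np.radians(12.2);ux=np.array([np.cos(a),np.sin(a),0])
delta(np.array([506.3,303,320])-92*ux,frame([0,0,-1],ux))
E
```

```text
offset [49.27, -62.99, -1.58] rot [-0.0, -0.1, -80.0] rows>= 16.0
```

Call:
step_arm --plan '[{"offset":[49.3,-63,-1.6],"rot":[0,0,-80],"gripper":0},{"offset":[49.3,-63,-1.6],"rot":[0,0,-80],"gripper":0},{"offset":[49.3,-63,-1.6],"rot":[0,0,-80],"gripper":0},{"offset":[49.3,-63,-1.6],"rot":[0,0,-80],"gripper":0},{"offset":[49.3,-63,-1.6],"rot":[0,0,-80],"gripper":0},{"offset":[49.3,-63,-1.6],"rot":[0,0,-80],"gripper":0},{"offset":[49.3,-63,-1.6],"rot":[0,0,-80],"gripper":0},{"offset":[49.3,-63,-1.6],"rot":[0,0,-80],"gripper":0},{"offset":[49.3,-63,-1.6],"rot":[0,0,-80],"gripper":0},{"offset":[49.3,-63,-1.6],"rot":[0,0,-80],"gripper":0},{"offset":[49.3,-63,-1.6],"rot":[0,0,-80],"gripper":0},{"offset":[49.3,-63,-1.6],"rot":[0,0,-80],"gripper":0}]'

```text
time_s: 1.35
eef_pos: [362.0, 93.4, 316.1]
ee_rot: [0.0, 0.628, 0.778, 0.0]
force: [1.7, -2.2, 0.0]
grip_width: -0.0
grip_force: 0.0
```

```bash
python3 - <<'E'
from h import *
a=np.radians(12.2);ux=np.array([np.cos(a),np.sin(a),0])
delta(np.array([506.3,303,320])-92*ux,frame([0,0,-1],ux))
E
```

```text
offset [17.43, 9.34, -0.39] rot [0.0, 0.0, 0.0] rows>= 4.0
```

Call:
step_arm --plan '[{"offset":[17.4,9.3,-0.4],"rot":[0,0,0],"gripper":0},{"offset":[17.4,9.3,-0.4],"rot":[0,0,0],"gripper":0},{"offset":[17.4,9.3,-0.4],"rot":[0,0,0],"gripper":0},{"offset":[17.4,9.3,-0.4],"rot":[0,0,0],"gripper":0},{"offset":[17.4,9.3,-0.4],"rot":[0,0,0],"gripper":0},{"offset":[17.4,9.3,-0.4],"rot":[0,0,0],"gripper":0},{"offset":[17.4,9.3,-0.4],"rot":[0,0,0],"gripper":0}]'

```text
time_s: 2.05
eef_pos: [416.0, 280.1, 319.8]
ee_rot: [-0.0, 0.628, 0.778, -0.0]
force: [0.0, 0.2, 0.3]
grip_width: 0.001
grip_force: 0.0
```

```bash
python3 - <<'E'
from h import *
a=np.radians(12.2);ux=np.array([np.cos(a),np.sin(a),0])
delta(np.array([506.3,303,156])-92*ux,frame([0,0,-1],ux))
c=capture("wrist");save("w1",c)
E
```

```text
offset [0.34, 0.11, 16.38] rot [-0.0, 0.0, -0.0] rows>= 3.3
```

View pics/w1.png

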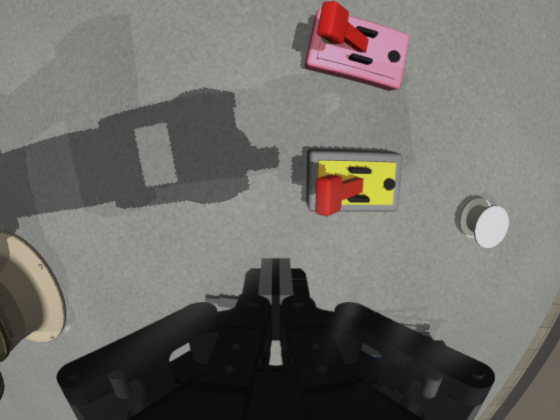

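The wrist view shows the yellow-plated isolator at (355,182), squared up with the tool, and the lever grip at (330,195). The fingers are closed on the robot side of it. Next I descend, push along +tool y, then back off.

Call:
step_arm --plan '[{"offset":[0.3,0.1,5],"rot":[0,0,0],"gripper":0},{"offset":[0.3,0.1,10],"rot":[0,0,0],"gripper":0},{"offset":[0.3,0.1,14],"rot":[0,0,0],"gripper":0},{"offset":[0.3,0.1,16.4],"rot":[0,0,0],"gripper":0},{"offset":[0.3,0.1,16.4],"rot":[0,0,0],"gripper":0},{"offset":[0.3,2,16.4],"rot":[0,0,0],"gripper":0},{"offset":[0.3,4,16.4],"rot":[0,0,0],"gripper":0},{"offset":[0.3,6,16.4],"rot":[0,0,0],"gripper":0},{"offset":[0.3,8,16.4],"rot":[0,0,0],"gripper":0},{"offset":[0.3,9.8,16.4],"rot":[0,0,0],"gripper":0},{"offset":[0.3,9.8,16.4],"rot":[0,0,0],"gripper":0},{"offset":[0.3,9.8,16.4],"rot":[0,0,0],"gripper":0}]'

```text
time_s: 3.3
eef_pos: [511.3, 304.1, 157.1]
ee_rot: [0.0, 0.628, 0.778, 0.0]
force: [0.2, -0.4, -0.9]
grip_width: -0.007
grip_force: 0.0
```

```bash
python3 - <<'E'
from m import *
for n in("scene","top"):
    c=capture(n);comps(red(c)&(abs(world(c)[...,1]-300)<70),world(c),n,15)
E
```

```text
scene [415. 224.] 85 med [555. 313. 105.] lo [547. 298. 100.] hi [561. 330. 110.]
```

```bash
python3 - <<'E'
from h import *
b=np.radians(4.7);F=R.from_euler("z",b)
Rt=frame(F.apply([0,-.42,-.91]),F.apply([1,0,0]))
cam=np.array([716,5,0])+F.apply([-80,320,330]); x,y,z=Rt.as_matrix().T
tcp=cam-75*x+70*z;print(tcp,x,y,z)
delta(tcp,Rt)
E
```

```text
[618.03203928 220.26547968 297.87220639] [-0.07439684  0.90490627 -0.41905818] [ 9.96637387e-01  8.19385086e-02 -5.55111512e-17] [ 0.034337   -0.41764905 -0.90795938]
offset [-10.48, 8.71, -14.12] rot [1.6, -24.7, 7.4] rows>= 3.9
```

Call:
step_arm --plan '[{"offset":[0,-3,0],"rot":[0,0,0],"gripper":0},{"offset":[0,-3,-5],"rot":[0,0,0],"gripper":0},{"offset":[0,-3,-10],"rot":[0,0,0],"gripper":0},{"offset":[0,-3,-14.1],"rot":[0,0,0],"gripper":0},{"offset":[-10.5,8.7,-14.1],"rot":[1.6,-24.7,7.4],"gripper":0},{"offset":[-10.5,8.7,-14.1],"rot":[1.6,-24.7,7.4],"gripper":0},{"offset":[-10.5,8.7,-14.1],"rot":[1.6,-24.7,7.4],"gripper":0},{"offset":[-10.5,8.7,-14.1],"rot":[1.6,-24.7,7.4],"gripper":0},{"offset":[-10.5,8.7,-14.1],"rot":[1.6,-24.7,7.4],"gripper":0},{"offset":[-10.5,8.7,-14.1],"rot":[1.6,-24.7,7.4],"gripper":0},{"offset":[-10.5,8.7,-14.1],"rot":[1.6,-24.7,7.4],"gripper":0}]'

```text
time_s: 4.5
eef_pos: [617.5, 221.0, 298.2]
ee_rot: [0.158, 0.662, 0.719, -0.144]
force: [0.5, -0.4, 0.0]
grip_width: -0.001
grip_force: 0.0
```

```bash
cat >> h.py <<'E'
def wrist():
    s=sense();c=capture("wrist");h,w=c["depth"].shape;f=f_of(c)
    u,v=np.meshgrid(np.arange(w)-c["cx"],np.arange(h)-c["cy"]);r=np.hypot(u,v)+1e-9;t=np.tan(r/f)
    d=c["depth"];M=np.array(c["mount"]);R0=R.from_quat(np.roll(s["ee_rot"],-1)).as_matrix()
    ray=np.stack([u/r*t,v/r*t,np.ones_like(d)],-1)
    A=R0@M[:3,:3];o=R0@M[:3,3]+s["eef_pos"]
    dirs=ray@A.T
    return c,o+dirs*d[...,None],o,dirs
def fix(P,hinge=(716,5,62),yaw=4.7):
    return R.from_euler("z",-np.radians(yaw)).apply((P-np.array(hinge)).reshape(-1,3)).reshape(P.shape)
E
python3 - <<'E'
from m import *
import pickle
c,P,o,D=wrist();save("w2",c);pickle.dump((c,P,o,D),open("w2.pkl","wb"));print(sense()["time_s"],sense()["eef_pos"])
Q=fix(P);m=red(c)&(abs(Q[...,1]-99)<25)&(abs(Q[...,0]+70)<100)
comps(m,Q,"ptr depth")
of=fix(o);Df=fix(D,(0,0,0))
# cast on plane y=101 (outer face)
t=(101-of[1])/Df[...,1];C=of+Df*t[...,None]
q=C[m];print("cast");g=np.polyfit(q[:,0],q[:,2],1);print(g,-np.arctan(g[0]),q[:,0].min(),q[:,0].max(),np.hypot(q[:,0],q[:,2]).max())
qd=Q[m];u=np.polyfit(qd[:,0],qd[:,2],1);print("depth ang",-np.arctan(u[0]))
q2=q-q.mean(0);v=np.linalg.svd(q2[:,[0,2]],full_matrices=False)[2][0];print("svd",np.arctan2(-v[1],v[0]))
E
```

```text
4.55 [617.63788699 220.93706104 298.14313233]
ptr depth [336. 213.] 257 med [ -9. 100.  14.] lo [-57.  96.   3.] hi [  6. 101.  37.]
ptr depth [243. 244.] 218 med [-111.  100.   62.] lo [-124.   98.   53.] hi [-91. 101.  69.]
cast
[-0.4756818  10.64789822] 0.44400447600984555 -125.17717263394647 6.8339544579593365 142.432096465198
depth ang 0.445172501741279
svd -2.6963446124626866
```

View pics/w2.png

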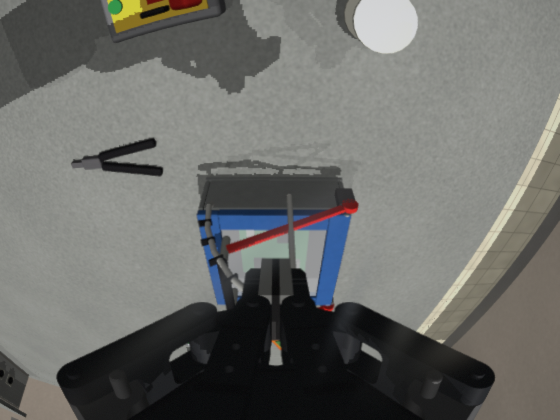

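The wrist view shows the +y red pointer running from (228,250) to its hub at (350,207), in front of the cover. The pliers are at (115,157) and untouched. The mark reads about 0.445 rad. Next I refine it and move above the bar.

```bash
python3 - <<'E'
from m import *
c,P,o,D=pickle.load(open("w2.pkl","rb"))
Q=fix(P);of=fix(o);Df=fix(D,(0,0,0))
m=red(c)&(abs(Q[...,1]-99)<25)
for yo in(100,101):
    C=of+Df*((yo-of[1])/Df[...,1])[...,None]
    q=C[m&(C[...,0]<-18)&(C[...,0]>-130)]
    v=np.linalg.svd((q-q.mean(0))[:,[0,2]],full_matrices=False)[2][0];v*=np.sign(v[0])
    n=np.array([-v[1],v[0]]);a=-np.arctan2(v[1],v[0]);s=q[:,[0,2]]@v
    print(yo,"ang",a,"offset",(q[:,[0,2]]@n).mean(),"tip s",np.percentile(s,[0,1,99]))
h=hsv(c);m=(h[...,0]>104)&(h[...,0]<120)&(h[...,1]>120)&(abs(Q[...,1])<95)&(Q[...,2]>5)&(Q[...,2]<16)
print("lid z",np.median(Q[m],0),np.percentile(Q[m],[1,99],axis=0))
b=np.radians(4.7);F=R.from_euler("z",b)
delta([581,-6,300],frame([0,0,-1],F.apply([1,0,0])))
E
```

```text
100 ang 0.43161618057756723 offset 10.189317749068302 tip s [-141.72084918 -141.26177768  -25.45657517]
101 ang 0.4316161805775672 offset 11.092436909277941 tip s [-141.91973499 -141.46274195  -26.18185328]
lid z [-58.1052098   62.79526894   9.49697389] [[-165.34931129  -82.82900739    5.89984081]
 [   0.77400709   89.41698747   10.9385938 ]]
offset [-20.35, -5.54, 9.14] rot [0.1, 24.7, 0.1] rows>= 4.6
```

Call:
step_arm --plan '[{"offset":[-20.4,-5.5,9.1],"rot":[0,24.7,0],"gripper":8.5},{"offset":[-20.4,-5.5,9.1],"rot":[0,24.7,0],"gripper":8.5},{"offset":[-20.4,-5.5,9.1],"rot":[0,24.7,0],"gripper":8.5},{"offset":[-20.4,-5.5,9.1],"rot":[0,24.7,0],"gripper":8.5},{"offset":[-20.4,-5.5,9.1],"rot":[0,24.7,0],"gripper":8.5},{"offset":[-20.4,-5.5,9.1],"rot":[0,24.7,0],"gripper":8.5},{"offset":[-20.4,-5.5,9.1],"rot":[0,24.7,0],"gripper":8.5},{"offset":[-20.4,-5.5,9.1],"rot":[0,24.7,0],"gripper":8.5},{"offset":[-20.4,-5.5,9.1],"rot":[0,24.7,0],"gripper":8.5}]'

```text
time_s: 5.45
eef_pos: [582.1, -5.3, 299.7]
ee_rot: [0.0, 0.677, 0.736, 0.0]
force: [0.0, -0.2, -0.6]
grip_width: 0.998
grip_force: 0.0
```

```bash
python3 - <<'E'
from m import *
c,P,o,D=wrist();save("w3",c);pickle.dump((c,P,o,D),open("w3.pkl","wb"))
h=hsv(c);Q=fix(P)
m=(h[...,2]<70)&(P[...,2]>100)&(P[...,2]<122)&(abs(Q[...,0]+135)<25)&(abs(Q[...,1])<70)
q=P[m];print("bar",len(q),np.median(q,0),np.percentile(q,[1,99],axis=0),np.polyfit(q[:,1],q[:,0],1))
m=(h[...,0]>104)&(h[...,0]<120)&(h[...,1]>120)&(abs(Q[...,1])<105)&(P[...,2]>60)&(P[...,2]<82)
r=cv2.minAreaRect(P[m][:,:2].astype(np.float32));print("lid",r,np.median(P[m],0))
m=red(c)&(abs(Q[...,1]-99)<14);comps(m,Q,"ptr")
for lv in("scene",):
    k=capture(lv);W=world(k);comps(red(k)&(abs(W[...,1]-300)<70),W,"lever")
b=np.radians(4.7);F=R.from_euler("z",b)
delta([581,-6,164],frame([0,0,-1],F.apply([1,0,0])))
E
```

```text
bar 1813 [5.78265176e+02 1.04377276e-01 1.14428858e+02] [[569.87308633 -63.03130135 110.69609406]
 [586.96233164  51.56257889 116.47511631]] [-7.99522848e-02  5.78131537e+02]
lid ((633.456787109375, -2.3683853149414062), (169.06459045410156, 179.89828491210938), 4.544004440307617) [622.76290281  20.41644643  71.29757898]
ptr [329.  91.] 269 med [-93.  97.  55.] lo [-121.   94.   42.] hi [-70. 100. 101.]
ptr [397.  99.] 256 med [-23.  97.  20.] lo [-56.  95.  10.] hi [  4. 100.  36.]
lever [414. 224.] 86 med [555. 313. 105.] lo [547. 298.  99.] hi [560. 328. 111.]
offset [-0.01, -0.12, 13.55] rot [0.0, 0.0, 0.1] rows>= 2.7
```

View pics/w3.png

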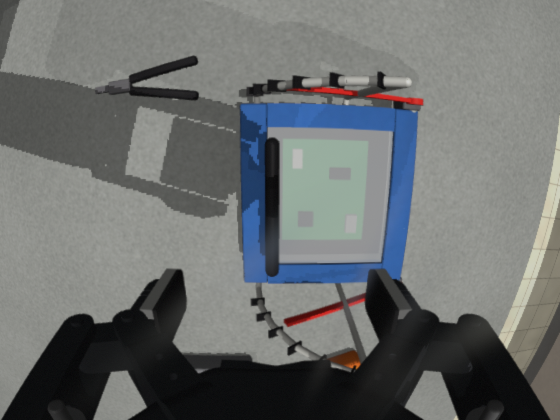

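The wrist view shows the bar at (272,205), vertical between the open fingers and parallel to the pads. The pointers are at (330,310) and (370,97), and the posts are clear. I descend, centre on the bar and close.

Call:
step_arm --plan '[{"offset":[0,-0.3,4],"rot":[0,0,0],"gripper":8.5},{"offset":[0,-0.3,8],"rot":[0,0,0],"gripper":8.5},{"offset":[0,-0.3,11],"rot":[0,0,0],"gripper":8.5},{"offset":[0,-0.3,13],"rot":[0,0,0],"gripper":6},{"offset":[0,-0.3,13.5],"rot":[0,0,0],"gripper":4},{"offset":[0,-0.3,13.5],"rot":[0,0,0],"gripper":2.5},{"offset":[0,-0.3,13.5],"rot":[0,0,0],"gripper":0.5},{"offset":[0,-0.3,13.5],"rot":[0,0,0],"gripper":0.5},{"offset":[0,-0.3,13.5],"rot":[0,0,0],"gripper":0.5},{"offset":[0,-0.3,13.5],"rot":[0,0,0],"gripper":0.5}]' --squeeze 60

```text
time_s: 6.55
eef_pos: [579.2, -7.2, 165.7]
ee_rot: [0.001, 0.677, 0.736, 0.0]
force: [-3.9, -0.2, 6.7]
grip_width: 0.117
grip_force: 58.6
```

Call:
step_arm --plan '[{"offset":[0,0.26,-0.67],"rot":[0,0,0],"gripper":0.5},{"offset":[0,0.55,-1.32],"rot":[0,0,0],"gripper":0.5},{"offset":[0,0.87,-1.96],"rot":[0,0,0],"gripper":0.5},{"offset":[0,1.22,-2.59],"rot":[0,0,0],"gripper":0.5},{"offset":[0,1.61,-3.19],"rot":[0,0,0],"gripper":0.5},{"offset":[0,2.02,-3.78],"rot":[0,0,0],"gripper":0.5},{"offset":[0,2.46,-4.34],"rot":[0,0,0],"gripper":0.5},{"offset":[0,2.93,-4.88],"rot":[0,0,0],"gripper":0.5},{"offset":[0,3.2,-5.14],"rot":[0,0,0],"gripper":0.5},{"offset":[0,3.2,-5.14],"rot":[0,0,0],"gripper":0.5}]'

```text
time_s: 7.55
eef_pos: [609.4, -4.7, 217.3]
ee_rot: [-0.002, 0.677, 0.736, -0.003]
force: [-22.1, -3.3, 10.9]
grip_width: 0.118
grip_force: 59.0
```

```bash
cat > m3.py <<'E'
from m import *
import sys
tag=sys.argv[1]
def ang(q):
    v=np.linalg.svd(q-q.mean(0),full_matrices=False)[2]; return v
def lidplane(Q,m):
    q=Q[m]
    for _ in range(4):
        A=np.c_[q[:,0],q[:,1],np.ones(len(q))];k=np.linalg.lstsq(A,q[:,2],rcond=None)[0];e=q[:,2]-A@k;q=q[abs(e)<max(2,2*np.std(e))]
    return k,len(q)
s=sense();print("t",s["time_s"],s["eef_pos"].round(1),s["force"].round(1))
for n in("scene","top","wrist"):
    if n=="wrist": c,P,o,D=wrist()
    else: c=capture(n);P=world(c)
    save(tag+n,c);h=hsv(c);Q=fix(P,(714,5,62),4.6)
    m=(h[...,0]>104)&(h[...,0]<120)&(h[...,1]>120)&(abs(Q[...,1])<88)&(Q[...,2]>5)&(Q[...,0]>-165)&(Q[...,0]<5)
    m=cv2.erode(m.astype(np.uint8),np.ones((3,3)))>0
    k,nn=lidplane(Q,m)
    print(n,"lid ang",-np.arctan(k[0]).round(4),nn,k.round(3))
    for sg in(-1,1):
        mm=red(c)&(abs(Q[...,1]*sg-99)<8)&(Q[...,0]>-135)&(Q[...,0]<-12)&(Q[...,2]>5)&(Q[...,2]<85);q=Q[mm]
        if len(q)>15:
            z0=k[0]*q[:,0]+k[1]*q[:,1]+k[2]
            g=np.polyfit(q[:,0],q[:,2],1);print("  ptr",sg,len(q),"ang",-np.arctan(g[0]).round(4),"above lid top: slope",np.polyfit(q[:,0],q[:,2]-z0,1).round(3),"mean",np.median(q[:,2]-z0).round(2))
E
python3 m3.py a
python3 -c "
import cv2,numpy as np
a=cv2.imread('pics/ascene.png')[165:300,180:380];b=cv2.imread('pics/awrist.png')
cv2.imwrite('pics/ab.png',np.hstack([cv2.resize(a,(400,300)),cv2.resize(b,(400,300))]))"
```

```text
t 7.55 [609.4  -4.7 217.3] [-22.1  -3.3  10.9]
scene lid ang 0.3992 885 [-0.422  0.    10.555]
  ptr -1 27 ang 0.4911 above lid top: slope [-0.113 -5.116] mean 1.03
top lid ang 0.4042 75 [-4.2800e-01  2.0000e-03  1.0639e+01]
  ptr -1 23 ang 0.4666 above lid top: slope [-0.076 -0.758] mean 6.81
  ptr 1 29 ang 0.5634 above lid top: slope [-0.204 -4.814] mean 2.55
wrist lid ang 0.4012 19560 [-0.424 -0.    10.004]
  ptr 1 1235 ang 0.464 above lid top: slope [-0.076 -1.005] mean 5.53
```

View pics/ab.png

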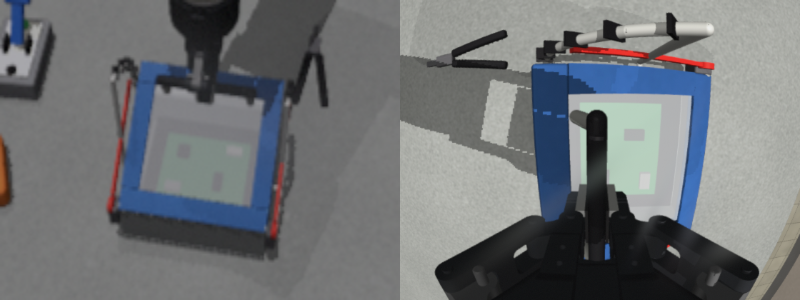

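The left (scene) part shows the lid raised in the gripper. The right (wrist) part shows the -y pointer slightly proud of the cover's edge at (640,55). Wrist depth gives a lid angle of 0.401 and a mark of about 0.465, so I raise another 0.064 rad and relieve about 2 mm of inward push.

Call:
step_arm --plan '[{"offset":[0,0.1,-0.3],"rot":[0,0,0],"gripper":0.5},{"offset":[0,0.3,-0.55],"rot":[0,0,0],"gripper":0.5},{"offset":[0,0.48,-0.8],"rot":[0,0,0],"gripper":0.5},{"offset":[0,0.48,-0.8],"rot":[0,0,0],"gripper":0.5},{"offset":[0,0.48,-0.8],"rot":[0,0,0],"gripper":0.5}]'

```text
time_s: 8.2
eef_pos: [615.3, -4.2, 224.2]
ee_rot: [-0.001, 0.677, 0.736, -0.001]
force: [-7.3, -2.7, -1.7]
grip_width: 0.112
grip_force: 58.8
```

```bash
python3 m3.py b
```

```text
t 8.2 [615.3  -4.2 224.2] [-7.3 -2.7 -1.7]
scene lid ang 0.4644 894 [-5.0100e-01  1.0000e-03  1.0775e+01]
  ptr -1 28 ang 0.4762 above lid top: slope [-0.015 -3.472] mean -2.89
top lid ang 0.4629 87 [-4.990e-01 -4.000e-03  1.121e+01]
  ptr -1 22 ang 0.4434 above lid top: slope [0.024 0.799] mean -1.06
  ptr 1 29 ang 0.5479 above lid top: slope [-0.111 -3.386] mean -0.52
wrist lid ang 0.465 18994 [-0.502 -0.    10.311]
  ptr 1 1143 ang 0.4646 above lid top: slope [ 1.000e-03 -1.247e+00] mean -1.05
```

The lid reads 0.465 and the pointer 0.4646. The pointer's top is 1.05 mm below the cover's top, against the 1 mm it should be, and the forces are low. One last check on the levers, then I hand in.

```bash
python3 - <<'E'
from m import *
c=capture("scene");P=world(c);h=hsv(c)
comps(red(c)&(abs(P[...,1]-300)<70),P,"red")
comps((h[...,0]>104)&(h[...,0]<120)&(h[...,1]>150)&(h[...,2]>60)&(abs(P[...,1]+350)<130)&(P[...,0]>400),P,"blue",40)
print(finish_job())
E
```

```text
red [415. 224.] 87 med [555. 313. 105.] lo [548. 298.  99.] hi [562. 329. 110.]
blue [142. 161.] 202 med [ 495. -441.   88.] lo [ 480. -458.   51.] hi [ 527. -429.  107.]
blue [188. 168.] 218 med [ 490. -303.   86.] lo [ 475. -319.   49.] hi [ 520. -292.  108.]
the job is handed in; nothing more can be done
None
```

The job is handed in: I threw the red isolator to off with the cover shut, then lifted the cover. It is held in the gripper at 0.465 rad, in line with the pointers (measured 0.465). The blue isolator is still on.

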